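Lift the valve kit out of its drawer and hold it level

TASK

Pull the drawer of the small bench cabinet out to its stop, then take the kit carrier inside it by its wooden grip, lift it out and hold it above the open drawer, level and still, its underside at least 5 cm higher than the top of the cabinet, so that I can take it from you. The two valve bodies and the cup must stay seated upright in the carrier's pockets, the drawer stays open, and the thread-lock bottle, the brush and the loose cup standing about are left alone. Finish while holding the carrier in the air: do not set it down or let go.

Things in the scene. Friction and masses are not known exactly. Their poses are not given: they have to be found in the camera images.
- cabinet: grey sheet-steel bench cabinet with one blue-fronted drawer, 135 mm deep (x) x 216 mm wide (y) x 132 mm high, fixed to the workbench, with a black rubber mat on its top. Origin: centre of its underside, on the bench top. Its x points from the front to the back, so the drawer opens along its -x; y along the front, z up. The closed drawer's front face lies at x = -67.5 mm.
- drawer (a joint): travel of the drawer in m: 0 closed (as it is at the start), 0.115 at its stop. It slides with about 3 N of friction, has no latch or spring and stays where it is left.
- drawer_pull (a point): middle of the drawer's straight steel pull bar (10 mm thick round bar, 104 mm long, parallel to the cabinet's y). It stands 34 mm in front of the drawer front (29 mm free gap behind the bar) and 28.5 mm below the cabinet's top, 103.5 mm above the bench. It moves with the drawer; axes as the cabinet's.
- kit_bay (a point): centre of the floor of the drawer's front bay, 18.5 mm above the bench, 48.5 mm behind the drawer's front face; moves with the drawer. Bay 81 mm (x) x 184 mm (y); the drawer front (8 mm thick) rises 105.5 mm above the bay floor, the sides 57 mm, the divider behind 42 mm. With the drawer at its stop this point is 66.5 mm in front of the cabinet's front.
- kit_carrier: loose carrier in the drawer's front bay, hidden while it is shut: black base 64 (its x) x 160 mm (y), pockets at y = -51, 0, 51 mm, aluminium end cheeks 166 mm apart outside, 104 mm high, a wooden grip between them over the parts. Origin: centre of its underside; z up; axes nearly along the cabinet's. Loaded about 0.65 kg. It comes clear of the cabinet's top only with the drawer fully out.
- carrier_grip (a point): centre of the carrier's wooden grip, 92 mm above the carrier's underside. The grip is a flat bar 14 mm thick (x), 22 mm high (z), 160 mm long (y); below it 10 mm or more are free above the parts.
- valve_body_large: aluminium valve body with a steel stem, 42 mm in diameter, 64 mm high, standing in one of the carrier's three pockets (47 mm wide, 9 mm deep, floor 4 mm above the carrier's underside). Origin: centre of its underside; z up. Which part stands in which pocket varies.
- valve_body_small: aluminium valve body with a steel stem, 39 mm in diameter, 59 mm high, standing in another pocket. Origin: centre of its underside; z up.
- cap_cup: thin turned aluminium cup, 45 mm at the rim, 38 mm at the foot, 52 mm high, open at the top, standing in the remaining pocket. Origin: centre of its underside; z up.
- thread_lock_bottle: bystander: small red thread-lock bottle with a black nozzle, 28 mm in diameter, 84 mm high, upright on the workbench beside the cabinet. Origin: centre of its underside.
- loose_cup: bystander: aluminium cup like the one in the kit, 45 mm wide, 52 mm high, standing on the green side table to the left. Origin: centre of its underside.
- swarf_brush: bystander: turquoise hand brush, 30 x 85 x 55 mm, on the green side table to the left. Origin: centre of its underside.

How it is judged:
By the outcome, as a careful person would: the job done as asked, in the order asked, and still so for the second after the job is handed in, while the arm keeps its last pose, push and grip.
It also fails if it takes over 51 s, if anything falls off the work surface, if the arm or the gripper's body presses on something with over 40 N, if the wrist force passes 120 N, or if a joint passes its speed limit or range.

ROBOT

A 7-joint arm with a two-finger parallel gripper is mounted at the origin on a cart in front of the work surface, level with it; the furniture and walls round the work are solid. World frame = base frame: x ahead of the robot, y to its left, z up, the work surface at z = 0. Lengths are in mm, angles in rad, forces in N, time in s.
With the tool pointing down it reaches from about 425 to 925 mm from the base axis. Payload 6.8 kg.
Tool frame: the origin (TCP) lies at the very end of the fingers, on their centre line; the grasp point (between the pads) lies 19 mm behind it (grip_depth is the distance from the TCP to the grasp point, in mm); z points along the fingers, y is the line along which they close (so a half turn about z gives the same grasp; the last joint's range is limited). The gripper opens to 88 mm and grips with 3 to 60 N. Pads are 20 mm wide; open, the fingers measure 115 mm over their backs; the gripper's body (75 mm by 178 mm) begins 61 mm behind the grasp point.
Start: joints at [-1.328, 0.477, 0.022, 1.555, -0.011, 1.109, -0.083], TCP at [231.96, 633.91, 222.664] pointing down, gripper open.
Joint ranges: [-2.96, 2.96], [-0.34, 2.1], [-1.41, 1.46], [0.24, 2.44], [-1.37, 4.51], [0.17, 1.92], [-2.96, 2.96]. Speed limits (rad/s): [2.39, 2.39, 3.14, 3.14, 3.14, 3.14, 3.14].

INTERFACE

Orientations are given as a rotation vector (axis times angle).
In Python, from plant import * gives the robot as it stands.
- The arm moves only by the tool arm_command, never from a script. Its argument "rows" is a list of rows, each an object of numbers: "tx", "ty", "tz": the shift along the tool's x, y, z in mm; "rx", "ry", "rz": the turn, a rotation vector about the tool's x, y, z in rad; "jaw": the opening, from -1 (shut) to 1 (fully open), so that 0 is half open. In form: [{"tx": .., "ty": .., "tz": .., "rx": .., "ry": .., "rz": .., "jaw": ..}, ...]. A call has 1 to 5 rows; each row is the pose to reach, as a shift and turn from the pose commanded when the call began, along the tool's axes at that moment; what a row does not reach only later rows make up. A row lasts 1/8 s, in which the tool goes at most 62.5 mm and 10.7 degrees, less where a joint would pass 70% of its speed; a pose out of reach is approached as far as the arm can. A call with a gripper value outside its range is refused whole. The fingers move at their own pace and stop on an object; "force" is the grip in N (left out, the last holds). Time passes only in rows, so rows that repeat a pose let the fingers close. It gives the time, the measured TCP pose, the force, the opening and the grip force at its end, in the units of the state.
- sense(): the state, without advancing time (a new reading comes with each control period).
- grab_frame(name): name is "scene" or "side" or "wrist"; returns a dict with "color" (384x512x3 uint8, red, green, blue), "intrinsics" (3x3 intrinsics, pixels), "extrinsics" (4x4, takes a point from camera to world coordinates). Camera axes: x right, y up, looking along -z (the intrinsics and any distortion apply to the point x, -y, -z); pixel columns grow to the right and rows downward; lengths in mm; the calibration is good to about 2 mm. A picture is of the moment at which its call begins. There is no depth.
- finish_job(): hands the job in; it is judged then, once.
The state is a dict: "time_s": time; "joint_pos": joint angles; "dq": joint speeds; "tau": joint torques, N m; "tool_pos": TCP position; "tool_rot": TCP orientation; "wrist_force": force on the tool from outside, world axes, zero at the start; "ft_torque": the same for the moment, N m; "gripper_width": opening from 0.0 (shut) to 1.0 (fully open); "gripper_force": force on a finger pad.
Only numpy, scipy, OpenCV 4.12 (cv2) and the standard library are available. Lean on these libraries where they do the work, as an engineer would, in place of code of your own. Each camera call takes 0.05 s, during which the arm holds its last target. There are 200 camera calls.

## Working session

There is one attempt and no reset: what is moved stays moved. The work goes in short steps, Python scripts to look and compute and a tool call to move; the robot and the scene stay as the last step left them, time stands still between calls to the robot, and variables do not carry over. Pictures are saved under pics/ and viewed, at most 10 in all, crops included, and the job is handed in when it is done.

Besides the shell and the picture viewer there is one more tool, called after "Call:" as a command line: name --argument value ..., lists and objects as JSON in quotes. arm_command: Moves the arm, as the interface text tells. Its arguments: {"type":"object","properties":{"rows":{"type":"array","items":{"type":"object","properties":{"tx":{"type":"number"},"ty":{"type":"number"},"tz":{"type":"number"},"rx":{"type":"number"},"ry":{"type":"number"},"rz":{"type":"number"},"jaw":{"type":"number"}}}},"force":{"type":"number"}},"required":["rows"]}

```bash
mkdir -p pics; python3 - <<'E'
from plant import *
import cv2,numpy as np
s=sense(); print({k:np.round(v,3).tolist() for k,v in s.items()})
a=[]
for n in("scene","side"):
    f=grab_frame(n); cv2.imwrite(f"pics/{n}0.png",f["color"][:,:,::-1]); print(n,np.round(f["intrinsics"],1).tolist(),np.round(f["extrinsics"],3).tolist(), f.keys())
E
```

```text
{'time_s': 0.0, 'joint_pos': [-1.328, 0.478, 0.022, 1.556, -0.011, 1.109, -0.083], 'dq': [-0.0, -0.0, -0.0, -0.001, 0.002, -0.0, 0.0], 'tau': [-0.001, -58.283, 1.534, -27.262, -0.054, 0.017, 0.0], 'tool_pos': [231.801, 633.332, 221.685], 'tool_rot': [-0.548, -3.093, 0.003], 'wrist_force': [0.456, 0.015, -0.851], 'ft_torque': [0.03, 0.001, -0.004], 'gripper_force': 0.0, 'gripper_width': 0.997}
scene [[359.3, 0.0, 254.6], [0.0, 359.3, 193.3], [0.0, 0.0, 1.0]] [[0.88, -0.372, 0.295, 701.194], [0.475, 0.706, -0.526, -449.215], [-0.013, 0.603, 0.798, 788.206], [0.0, 0.0, 0.0, 1.0]] dict_keys(['color', 'intrinsics', 'extrinsics'])
side [[451.3, 0.0, 252.8], [0.0, 451.3, 190.3], [0.0, 0.0, 1.0]] [[-0.812, 0.268, -0.519, -248.419], [-0.584, -0.364, 0.725, 982.529], [0.005, 0.892, 0.452, 687.155], [0.0, 0.0, 0.0, 1.0]] dict_keys(['color', 'intrinsics', 'extrinsics'])
```

View pics/scene0.png

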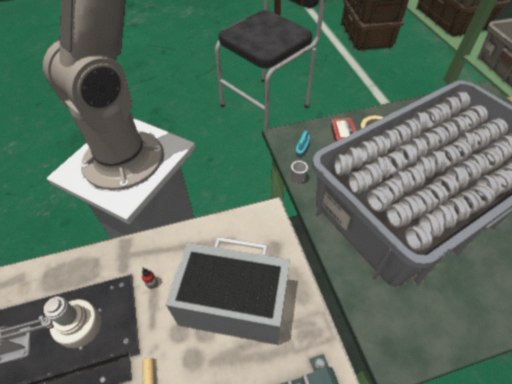

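View pics/side0.png

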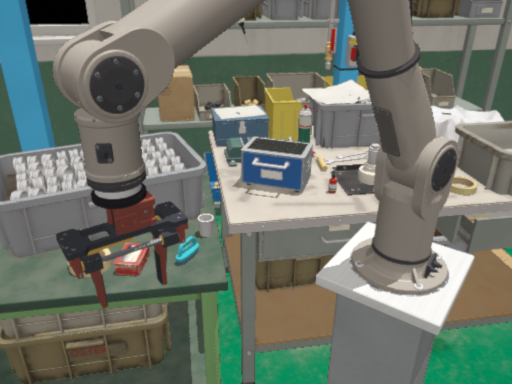

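The scene view shows the cabinet top at about (185,246)–(288,262)–(280,325)–(170,297) and the pull bar from (216,240) to (266,247). The side view shows the blue front near (276,165), the bottle at (332,183), and the brush and loose cup at left, below the gripper. I'll enlarge the cabinet in both views.

```bash
python3 - <<'E'
import cv2,numpy as np
a=cv2.imread("pics/scene0.png")[225:350,155:305]; b=cv2.imread("pics/side0.png")[125:205,230:350]
a=cv2.resize(a,None,fx=4,fy=4,interpolation=cv2.INTER_CUBIC)   # 600x500
a=cv2.resize(a,(480,400)) ; b=cv2.resize(b,(480,320),interpolation=cv2.INTER_CUBIC)
cv2.imwrite("pics/crop1.png",cv2.resize(cv2.imread("pics/scene0.png")[225:350,155:305],(720,600),interpolation=cv2.INTER_CUBIC))
cv2.imwrite("pics/crop2.png",cv2.resize(cv2.imread("pics/side0.png")[125:205,230:350],(780,520),interpolation=cv2.INTER_CUBIC))
E
```

```text
(no output)
```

View pics/crop1.png

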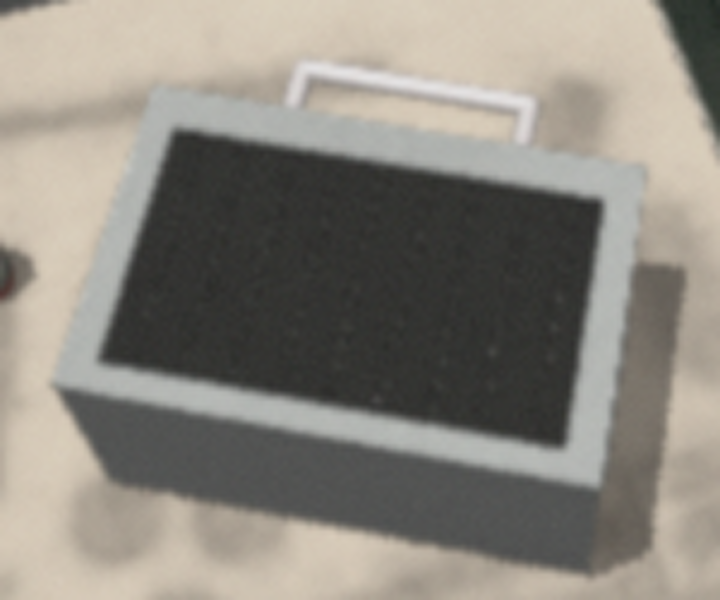

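View pics/crop2.png

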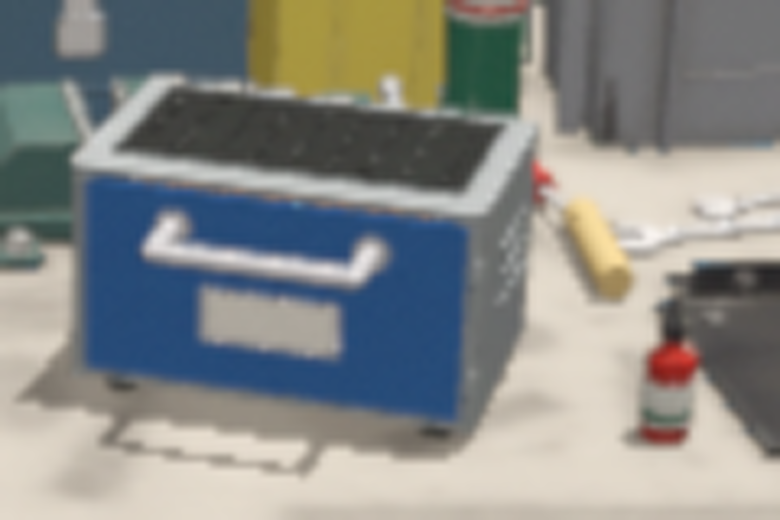

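Crop 1 shows the top corners at (152,88), (643,172), (600,485), (55,385) and the bar ends at (303,66) and (533,103). Crop 2 shows top corners at (75,158), (485,213), (537,120), (157,75), with the bar from about (150,248) to (365,280). I'll fit the cabinet pose to these points.

```bash
cat > h.py <<'E'
from plant import *
import cv2,numpy as np
from scipy.spatial.transform import Rotation as R
def proj(f,P):
    E=np.array(f["extrinsics"]);K=np.array(f["intrinsics"])
    p=(np.atleast_2d(P)-E[:3,3])@E[:3,:3]; p=p*[1,-1,-1]; q=p@K.T
    return q[:,:2]/q[:,2:]
def cab(v,L):  # cabinet local->world
    L=np.array(L,float); c,s=np.cos(v[2]),np.sin(v[2])
    return np.c_[v[0]+c*L[:,0]-s*L[:,1], v[1]+s*L[:,0]+c*L[:,1], L[:,2]]
E
python3 - <<'E'
from h import *
from scipy.optimize import least_squares
L=[(-67.5,-108,132),(-67.5,108,132),(67.5,108,132),(67.5,-108,132),(-101.5,-52,106),(-101.5,52,106)]
u1=(np.array([(152,88),(643,172),(600,485),(55,385),(303,66),(533,103)])+.5)/4.8-.5+[155,225]
L2=[(-67.5,108,132),(-67.5,-108,132),(67.5,-108,132),(67.5,108,132),(-101.5,52,103.5),(-101.5,-52,103.5)]
u2=(np.array([(75,158),(485,213),(537,120),(157,75),(150,248),(365,280)])+.5)/6.5-.5+[230,125]
f1,f2=grab_frame("scene"),grab_frame("side")
r1=lambda v:(proj(f1,cab(v,L))-u1).ravel()
r2=lambda v:(proj(f2,cab(v,L2))-u2).ravel()
for nm,r in(("scene",r1),("side",r2),("both",lambda v:np.r_[r1(v),r2(v)])):
    o=least_squares(r,[650,0,0],loss="soft_l1"); print(nm,o.x.round(3),np.abs(o.fun).max().round(2),np.sqrt((o.fun**2).mean()).round(2))
v=o.x; print("pull",cab(v,[(-101.5,0,103.5)]),"open pull",cab(v,[(-216.5,0,103.5)]),"bay",cab(v,[(-134,0,18.5)]))
# bottle base from side view
s=sense();print(R.from_rotvec(s["tool_rot"]).as_matrix().round(3).tolist())
E
```

```text
scene [ 516.634 -226.276   -1.262] 1.46 0.75
side [ 515.336 -226.81    -7.549] 1.29 0.56
both [ 516.332 -226.449  -13.829] 1.5 0.69
pull [[ 485.58846309 -129.71688831  103.5       ]] open pull [[450.7557074  -20.11908208 103.5       ]] bay [[475.74442344 -98.74359525  18.5       ]]
[[-0.939, 0.344, -0.0], [0.344, 0.939, -0.001], [-0.0, -0.001, -1.0]]
```

```bash
cat >> h.py <<'E'
V=np.array([516.33,-226.45,-13.829+4*np.pi])
def ray(f,u,z):
    E=np.array(f["extrinsics"]);K=np.array(f["intrinsics"])
    d=np.linalg.inv(K)@[u[0],u[1],1]; d=E[:3,:3]@(d*[1,-1,-1]); o=E[:3,3]
    return o+d*(z-o[2])/d[2]
def goal(local,tz,yawadd=0,V=V):
    """rows part from present pose to TCP at cabinet-local xy, world z tz, tool down, tool y along cabinet +x"""
    s=sense(); Rm=R.from_rotvec(s["tool_rot"]).as_matrix(); p=cab(V,[(*local,tz)])[0]
    a=V[2]+yawadd; y=np.array([np.cos(a),np.sin(a),0]); z=np.array([0,0,-1.]); G=np.c_[np.cross(y,z),y,z]
    t=Rm.T@(p-s["tool_pos"]); r=R.from_matrix(Rm.T@G).as_rotvec()
    print("goal",p.round(1),"t",t.round(1),"r",r.round(3),"|t|",np.linalg.norm(t).round(0)); return t,r
E
python3 - <<'E'
from h import *
f=grab_frame("scene")
for u in[(316,155),(318,205),(412,277),(300,175)]:
    print(u,[ray(f,u,z).round(0)[:2].tolist() for z in(0,150,250)])
print(proj(f,[(232,634,222)]))
s=sense();Rm=R.from_rotvec(s["tool_rot"]).as_matrix()
y0=np.degrees(np.arctan2(Rm[1,1],Rm[0,1]))
for az,r,z in[(70,560,240),(30,520,240),(-8,520,240)]:
    a=np.radians(az);p=np.array([r*np.cos(a),r*np.sin(a),z]);print(p.round(),(Rm.T@(p-s["tool_pos"])).round(0), "rz",round(np.radians(y0-az),2))
goal((-101.5,0),240)
E
```

```text
(316, 155) [[503.0, 282.0], [541.0, 143.0], [566.0, 50.0]]
(318, 205) [[578.0, 115.0], [602.0, 8.0], [617.0, -64.0]]
(412, 277) [[849.0, 27.0], [821.0, -64.0], [802.0, -124.0]]
(300, 175) [[493.0, 189.0], [533.0, 67.0], [559.0, -14.0]]
[[288.16651805   8.25055893]]
[192. 526. 240.] [   1. -115.  -18.] rz -0.0
[450. 260. 240.] [-334. -276.  -18.] rz 0.7
[515. -72. 240.] [-508. -566.  -17.] rz 1.36
goal [ 485.5 -129.7  240. ] t [-500.5 -629.7  -17.2] r [-0.000e+00  1.000e-03  2.483e+00] |t| 805.0
```

```bash
python3 - <<'E'
from h import *
f,g=grab_frame("scene"),grab_frame("side")
def tri(u,w):
    A=[];b=[]
    for c,p in((f,u),(g,w)):
        o=np.array(c["extrinsics"])[:3,3]; d=ray(c,p,-200)-o; d/=np.linalg.norm(d); M=np.eye(3)-np.outer(d,d); A.append(M);b.append(M@o)
    return np.linalg.lstsq(np.vstack(A),np.hstack(b),rcond=None)[0].round(0)
print("cup rim",tri((300,163),(206,216)),"cup foot",tri((301,181),(206,236)))
print("brush",tri((302,143),(188,250)))
for w in[(204,160),(207,150)]: print("bin rim",tri((316,158),w),tri((365,258),w), tri((412,277),w))
s=sense();Rm=R.from_rotvec(s["tool_rot"]).as_matrix()
y0=np.degrees(np.arctan2(Rm[1,1],Rm[0,1]))
for az,r,z in[(60,560,300),(40,500,310)]:
    a=np.radians(az);p=np.array([r*np.cos(a),r*np.sin(a),z]);print(p.round(),(Rm.T@(p-s["tool_pos"])).round(0), "rz",round(np.radians(y0-az),2))
E
```

```text
cup rim [489. 178.  58.] cup foot [498. 176. -12.]
brush [453. 289.  20.]
bin rim [553. 102. 184.] [717. -50.  97.] [781. -72.  93.]
bin rim [558.  82. 206.] [716. -68. 128.] [778. -89. 125.]
[280. 485. 300.] [ -96. -123.  -78.] rz 0.17
[383. 321. 310.] [-249. -241.  -87.] rz 0.52
```

Call:
arm_command --rows '[{"tx": -50, "ty": -48, "tz": -25, "rz": 0.1, "jaw": -0.45}, {"tx": -90, "ty": -87, "tz": -50, "rz": 0.2, "jaw": -0.45}, {"tx": -130, "ty": -125, "tz": -70, "rz": 0.3, "jaw": -0.45}, {"tx": -170, "ty": -164, "tz": -85, "rz": 0.4, "jaw": -0.45}, {"tx": -210, "ty": -203, "tz": -85, "rz": 0.5, "jaw": -0.45}]'

```text
schema error: expected keys tx, ty, tz, rx, ry, rz, jaw
```

```bash
python3 - <<'E'
from h import *
print(sense()["joint_pos"].round(2) if hasattr(sense()["joint_pos"],"round") else sense()["joint_pos"]); goal((-101.5,0),300)
E
```

```text
[-1.33  0.48  0.02  1.56 -0.01  1.11 -0.08]
goal [ 485.5 -129.7  300. ] t [-500.5 -629.9  -77.3] r [-0.     0.     2.483] |t| 808.0
```

All keys are required.

Call:
arm_command --rows '[{"tx": -50, "ty": -48, "tz": -25, "rx": 0, "ry": 0, "rz": 0.1, "jaw": -0.45}, {"tx": -90, "ty": -87, "tz": -50, "rx": 0, "ry": 0, "rz": 0.2, "jaw": -0.45}, {"tx": -130, "ty": -125, "tz": -70, "rx": 0, "ry": 0, "rz": 0.3, "jaw": -0.45}, {"tx": -170, "ty": -164, "tz": -85, "rx": 0, "ry": 0, "rz": 0.4, "jaw": -0.45}, {"tx": -210, "ty": -203, "tz": -85, "rx": 0, "ry": 0, "rz": 0.5, "jaw": -0.45}]'

```text
time_s: 0.98
tool_pos: [360.7, 369.6, 309.3]
tool_rot: [1.302, 2.859, 0.005]
wrist_force: [0.3, -0.3, 0.0]
gripper_width: 0.469
gripper_force: 0.0
```

```bash
python3 - <<'E'
from h import *
print(np.round(sense()["joint_pos"],2)); goal((-101.5,0),300)
s=sense();Rm=R.from_rotvec(s["tool_rot"]).as_matrix()
for p in[(450,190,305),(500,40,300)]: print((Rm.T@(np.array(p)-s["tool_pos"])).round(0))
E
```

```text
[-1.1   0.13  0.21  1.83 -0.03  1.18 -0.17]
goal [ 485.5 -129.7  300. ] t [-458.6 -233.7    8.2] r [ 1.000e-03 -4.000e-03  1.979e+00] |t| 515.0
[-194.  -51.    4.]
[-340. -111.    9.]
```

Call:
arm_command --rows '[{"tx": -49, "ty": -13, "tz": 2, "rx": 0, "ry": 0, "rz": 0.17, "jaw": -0.45}, {"tx": -97, "ty": -26, "tz": 3, "rx": 0, "ry": 0, "rz": 0.34, "jaw": -0.45}, {"tx": -146, "ty": -39, "tz": 4, "rx": 0, "ry": 0, "rz": 0.51, "jaw": -0.45}, {"tx": -194, "ty": -51, "tz": 4, "rx": 0, "ry": 0, "rz": 0.68, "jaw": -0.45}, {"tx": -240, "ty": -68, "tz": 5, "rx": 0, "ry": 0, "rz": 0.85, "jaw": -0.45}]'

```text
time_s: 1.6
tool_pos: [467.2, 144.4, 303.0]
tool_rot: [2.367, 2.066, 0.002]
wrist_force: [-0.2, 0.1, 0.2]
gripper_width: 0.273
gripper_force: 0.0
```

```bash
python3 - <<'E'
from h import *
print(np.round(sense()["joint_pos"],2)); goal((-101.5,0),250)
E
```

```text
[-0.86  0.08  0.47  1.91 -0.04  1.16 -0.51]
goal [ 485.5 -129.7  250. ] t [-269.1   55.2   52.8] r [ 0.000e+00 -1.000e-03  1.127e+00] |t| 280.0
```

Call:
arm_command --rows '[{"tx": -50, "ty": 3, "tz": 5, "rx": 0, "ry": 0, "rz": 0.18, "jaw": -0.45}, {"tx": -100, "ty": 10, "tz": 15, "rx": 0, "ry": 0, "rz": 0.36, "jaw": -0.45}, {"tx": -150, "ty": 20, "tz": 25, "rx": 0, "ry": 0, "rz": 0.54, "jaw": -0.45}, {"tx": -200, "ty": 35, "tz": 40, "rx": 0, "ry": 0, "rz": 0.72, "jaw": -0.45}, {"tx": -250, "ty": 50, "tz": 50, "rx": 0, "ry": 0, "rz": 0.9, "jaw": -0.45}]'

```text
time_s: 2.22
tool_pos: [483.6, -110.0, 252.5]
tool_rot: [-3.029, -0.831, -0.001]
wrist_force: [1.2, 0.4, 0.5]
gripper_width: 0.274
gripper_force: 0.0
```

```bash
python3 - <<'E'
from h import *
print(np.round(sense()["joint_pos"],2)); goal((-101.5,0),180)
E
```

```text
[-0.56  0.17  0.75  1.98 -0.13  1.05 -0.78]
goal [ 485.5 -129.7  180. ] t [-8.5 18.  72.5] r [-0.    -0.001  0.227] |t| 75.0
```

Now above the bar at z≈180; then a wrist view to check alignment.

Call:
arm_command --rows '[{"tx": -4, "ty": 9, "tz": 30, "rx": 0, "ry": 0, "rz": 0.12, "jaw": -0.45}, {"tx": -8.5, "ty": 18, "tz": 60, "rx": 0, "ry": 0, "rz": 0.227, "jaw": -0.45}, {"tx": -8.5, "ty": 18, "tz": 70, "rx": 0, "ry": 0, "rz": 0.227, "jaw": -0.45}, {"tx": -8.5, "ty": 18, "tz": 70, "rx": 0, "ry": 0, "rz": 0.227, "jaw": -0.45}]'

```text
time_s: 2.72
tool_pos: [485.5, -127.9, 182.6]
tool_rot: [-3.102, -0.494, 0.001]
wrist_force: [0.1, 0.1, 1.2]
gripper_width: 0.271
gripper_force: 0.0
```

```bash
python3 - <<'E'
from h import *
print(np.round(sense()["joint_pos"],2)); goal((-101.5,0),87)
f=grab_frame("wrist"); im=f["color"][:,:,::-1].copy()
for x in(-5,5):
    for y in(-52,0,52): print("bar",x,y,proj(f,cab(V,[(-101.5+x,y,103.5)])).round(1))
print("corners",proj(f,cab(V,[(-67.5,-108,132),(-67.5,108,132)])).round(1))
cv2.imwrite("pics/w1.png",im)
E
```

```text
[-0.5   0.3   0.76  2.04 -0.26  0.9  -0.85]
goal [ 485.5 -129.7   87. ] t [-0.5  1.8 95.6] r [-0.     0.001  0.008] |t| 96.0
bar -5 -52 [[249.9 253.8]]
bar -5 0 [[250.1 199.8]]
bar -5 52 [[250.2 139.4]]
bar 5 -52 [[260.7 253.9]]
bar 5 0 [[261.5 199.8]]
bar 5 52 [[262.4 139.5]]
corners [[293.6 327.1]
 [307.4  59.7]]
```

View pics/w1.png

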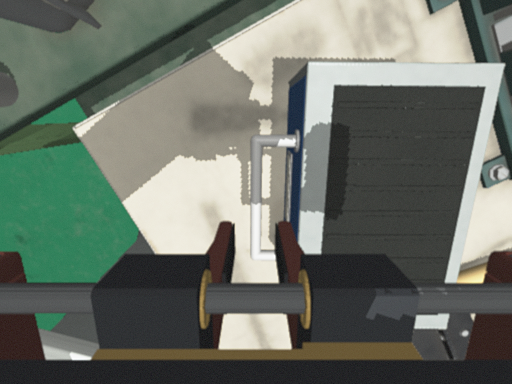

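The wrist view shows the bar at columns 250–262, rows 139–254, and the top corner at (308,62). Both match the prediction to within 2 px. I'll descend.

Call:
arm_command --rows '[{"tx": -0.5, "ty": 1.5, "tz": 30, "rx": 0, "ry": 0, "rz": 0.008, "jaw": -0.45}, {"tx": -0.5, "ty": 1.5, "tz": 60, "rx": 0, "ry": 0, "rz": 0.008, "jaw": -0.45}, {"tx": -0.5, "ty": 1.5, "tz": 85, "rx": 0, "ry": 0, "rz": 0.008, "jaw": -0.45}, {"tx": -0.5, "ty": 1.5, "tz": 95, "rx": 0, "ry": 0, "rz": 0.008, "jaw": -0.45}, {"tx": -0.5, "ty": 1.5, "tz": 95, "rx": 0, "ry": 0, "rz": 0.008, "jaw": -0.45}]'

```text
time_s: 3.4
tool_pos: [486.1, -129.7, 88.2]
tool_rot: [-3.105, -0.48, -0.001]
wrist_force: [-1.0, 0.0, 0.5]
gripper_width: 0.277
gripper_force: 0.0
```

Call:
arm_command --rows '[{"tx": 0, "ty": 0, "tz": 0, "rx": 0, "ry": 0, "rz": 0, "jaw": -0.9}, {"tx": 0, "ty": 0, "tz": 0, "rx": 0, "ry": 0, "rz": 0, "jaw": -0.9}, {"tx": 0, "ty": 0, "tz": 0, "rx": 0, "ry": 0, "rz": 0, "jaw": -0.9}, {"tx": 0, "ty": 0, "tz": 0, "rx": 0, "ry": 0, "rz": 0, "jaw": -0.9}]' --force 15

```text
time_s: 3.9
tool_pos: [486.1, -128.7, 88.6]
tool_rot: [-3.103, -0.48, -0.002]
wrist_force: [-2.1, 3.5, 5.1]
gripper_width: 0.107
gripper_force: 15.0
```

```bash
python3 - <<'E'
from h import *
print(np.round(sense()["joint_pos"],2)); goal((-216.5,0),87)
E
```

```text
[-0.38  0.45  0.65  2.11 -0.42  0.71 -0.71]
goal [450.7 -20.1  87. ] t [  -1.  -114.2    1.8] r [-0.002 -0.001 -0.001] |t| 114.0
```

Call:
arm_command --rows '[{"tx": 0, "ty": -8, "tz": 0, "rx": 0, "ry": 0, "rz": 0, "jaw": -0.9}, {"tx": 0, "ty": -22, "tz": 0, "rx": 0, "ry": 0, "rz": 0, "jaw": -0.9}, {"tx": 0, "ty": -38, "tz": 0, "rx": 0, "ry": 0, "rz": 0, "jaw": -0.9}, {"tx": 0, "ty": -54, "tz": 0, "rx": 0, "ry": 0, "rz": 0, "jaw": -0.9}, {"tx": 0, "ty": -70, "tz": 0, "rx": 0, "ry": 0, "rz": 0, "jaw": -0.9}]'

```text
time_s: 4.53
tool_pos: [465.2, -62.8, 88.5]
tool_rot: [3.104, 0.478, 0.003]
wrist_force: [1.0, -3.2, 7.9]
gripper_width: 0.107
gripper_force: 15.0
```

Call:
arm_command --rows '[{"tx": 0, "ty": -15, "tz": 0, "rx": 0, "ry": 0, "rz": 0, "jaw": -0.9}, {"tx": 0, "ty": -27, "tz": 0, "rx": 0, "ry": 0, "rz": 0, "jaw": -0.9}, {"tx": 0, "ty": -36, "tz": 0, "rx": 0, "ry": 0, "rz": 0, "jaw": -0.9}, {"tx": 0, "ty": -42, "tz": 0, "rx": 0, "ry": 0, "rz": 0, "jaw": -0.9}, {"tx": 0, "ty": -46, "tz": 0, "rx": 0, "ry": 0, "rz": 0, "jaw": -0.9}]'

```text
time_s: 5.15
tool_pos: [451.3, -18.9, 88.5]
tool_rot: [3.105, 0.479, 0.003]
wrist_force: [3.2, -14.6, 3.6]
gripper_width: 0.11
gripper_force: 15.0
```

```bash
python3 - <<'E'
from h import *
s=sense();print(np.round(s["joint_pos"],2),np.round(s["wrist_force"],1)); goal((-216.5,0),87)
E
```

```text
[-0.66  0.37  0.68  2.23 -0.39  0.65 -0.96] [  3.2 -14.6   3.6]
goal [450.7 -20.1  87. ] t [-1.   1.   1.5] r [ 0.    -0.002 -0.002] |t| 2.0
```

At the stop: 115 mm travelled and a 15 N reaction. I'll release and rise.

Call:
arm_command --rows '[{"tx": 0, "ty": 0, "tz": 0, "rx": 0, "ry": 0, "rz": 0, "jaw": -0.45}, {"tx": 0, "ty": 0, "tz": 0, "rx": 0, "ry": 0, "rz": 0, "jaw": -0.45}, {"tx": 0, "ty": 0, "tz": 0, "rx": 0, "ry": 0, "rz": 0, "jaw": -0.45}, {"tx": 0, "ty": 0, "tz": -25, "rx": 0, "ry": 0, "rz": 0, "jaw": -0.45}, {"tx": 0, "ty": 0, "tz": -60, "rx": 0, "ry": 0, "rz": 0, "jaw": -0.45}]'

```text
time_s: 5.78
tool_pos: [449.7, -19.4, 147.6]
tool_rot: [3.104, 0.478, -0.005]
wrist_force: [0.5, -0.2, -0.7]
gripper_width: 0.273
gripper_force: 0.0
```

Call:
arm_command --rows '[{"tx": 0, "ty": 0, "tz": -40, "rx": 0, "ry": 0, "rz": 0, "jaw": -0.3}, {"tx": 0, "ty": 0, "tz": -80, "rx": 0, "ry": 0, "rz": 0, "jaw": -0.1}, {"tx": 0, "ty": 0, "tz": -90, "rx": 0, "ry": 0, "rz": 0, "jaw": -0.1}, {"tx": 0, "ty": 0, "tz": -90, "rx": 0, "ry": 0, "rz": 0, "jaw": -0.1}]'

```text
time_s: 6.28
tool_pos: [450.6, -18.9, 237.4]
tool_rot: [-3.104, -0.479, -0.0]
wrist_force: [0.1, -0.4, -1.2]
gripper_width: 0.449
gripper_force: 0.0
```

```bash
python3 - <<'E'
from h import *
s=sense();print(np.round(s["joint_pos"],2),np.round(s["wrist_force"],1)); goal((-134,0),200)
f=grab_frame("wrist");g=grab_frame("scene")
for y in(-83,0,83):
  for x in(-7,7): print("grip",x,y,proj(f,cab(V,[(-134+x,y,121.5)])).round(1),proj(g,cab(V,[(-134+x,y,121.5)])).round(1))
w=f["color"][:,:,::-1]; c=cv2.resize(g["color"][130:280,180:330,::-1],(384,384),interpolation=cv2.INTER_CUBIC)
cv2.imwrite("pics/w2.png",cv2.resize(np.hstack([w,c]),(800,343)))
E
```

```text
[-0.88  0.08  0.85  2.09 -0.08  1.   -1.26] [ 0.1 -0.4 -1.2]
goal [475.7 -98.8 200. ] t [-0.2 83.8 37.3] r [-0.001 -0.    -0.002] |t| 92.0
grip -7 -83 [[325.7 263.8]] [[207.8 217.6]]
grip 7 -83 [[338.7 263.8]] [[206.1 222.8]]
grip -7 0 [[330.9 188.9]] [[244.4 223.2]]
grip 7 0 [[345.  188.9]] [[243.1 228.6]]
grip -7 83 [[337.  101.6]] [[282. 229.]]
grip 7 83 [[352.3 101.5]] [[281.1 234.5]]
```

View pics/w2.png

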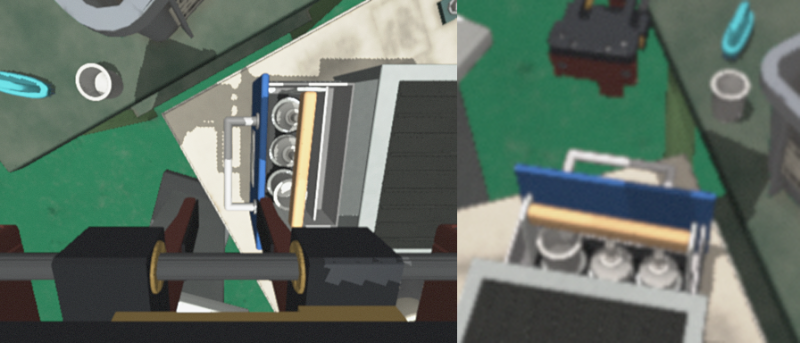

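The drawer is open and the carrier stands in its bay. The wooden grip runs from (344,104) to (335,252) in full wrist pixels, within about 2 px of prediction. The cup is in the -y pocket and the valves are at 0 and +y, so the centre of mass lies towards +y. I'll fit the grip line by colour.

```bash
cat >> h.py <<'E'
def gripline():
    f=grab_frame("wrist"); h=cv2.cvtColor(f["color"],cv2.COLOR_RGB2HSV)
    m=cv2.inRange(h,(8,70,120),(26,255,255)); n,l,st,c=cv2.connectedComponentsWithStats(m[:300])
    ok=[i for i in range(1,n) if st[i,3]>60 and st[i,2]<60]; 
    i=max(ok,key=lambda i:st[i,4]); ys,xs=np.nonzero(l==i); print("blob",st[i])
    out=[]
    for y in np.unique(ys)[4:-4]:
        x=xs[ys==y]; a,b=[ray(f,(q,y),121.5) for q in(x.min(),x.max())]; out.append(((a+b)/2,np.linalg.norm(a-b)))
    P=np.array([o[0][:2] for o in out]); c,s=np.cos(V[2]),np.sin(V[2])
    Lc=(P-V[:2])@np.array([[c,-s],[s,c]]); k=np.polyfit(Lc[:,1],Lc[:,0],1)
    print("width",np.median([o[1] for o in out]).round(1),"local y",Lc[0,1].round(1),Lc[-1,1].round(1),"x at y=0,10:",np.polyval(k,[0,10]).round(1),"yaw",-k[0].round(4))
E
python3 - <<'E'
from h import *
gripline()
E
```

```text
blob [ 326  101   30  154 1736]
width 13.1 local y 78.7 -67.5 x at y=0,10: [-133.4 -133.1] yaw -0.0275
```

```bash
python3 - <<'E'
from h import *
goal((-133.5,10),95,-0.025)
E
```

```text
goal [485.4 -96.2  95. ] t [ 11.2  84.1 141.3] r [0.    0.003 0.023] |t| 165.0
```

Call:
arm_command --rows '[{"tx": 3, "ty": 25, "tz": 5, "rx": 0, "ry": 0, "rz": 0.01, "jaw": -0.1}, {"tx": 8, "ty": 55, "tz": 20, "rx": 0, "ry": 0, "rz": 0.023, "jaw": -0.1}, {"tx": 11, "ty": 84, "tz": 40, "rx": 0, "ry": 0, "rz": 0.023, "jaw": -0.1}, {"tx": 11, "ty": 84, "tz": 60, "rx": 0, "ry": 0, "rz": 0.023, "jaw": -0.1}, {"tx": 11, "ty": 84, "tz": 60, "rx": 0, "ry": 0, "rz": 0.023, "jaw": -0.1}]'

```text
time_s: 7.05
tool_pos: [484.6, -96.5, 175.4]
tool_rot: [3.11, 0.441, -0.009]
wrist_force: [0.1, -0.1, -0.5]
gripper_width: 0.448
gripper_force: 0.0
```

```bash
python3 - <<'E'
from h import *
print(np.round(sense()["joint_pos"],2));goal((-133.5,10),95,-0.025); gripline()
E
```

```text
[-0.63  0.32  0.85  2.07 -0.3   0.89 -0.9 ]
goal [485.4 -96.2  95. ] t [ 1.2 -0.1 80.4] r [-0.     0.006 -0.002] |t| 80.0
blob [ 246  111   19  173 2299]
width 12.3 local y 79.9 -54.3 x at y=0,10: [-132.6 -132.3] yaw -0.0261
```

Call:
arm_command --rows '[{"tx": 1, "ty": 0.5, "tz": 25, "rx": 0, "ry": 0.003, "rz": 0, "jaw": -0.1}, {"tx": 1, "ty": 0.5, "tz": 50, "rx": 0, "ry": 0.005, "rz": 0, "jaw": -0.1}, {"tx": 1, "ty": 0.5, "tz": 70, "rx": 0, "ry": 0.005, "rz": 0, "jaw": -0.1}, {"tx": 1, "ty": 0.5, "tz": 80, "rx": 0, "ry": 0.005, "rz": 0, "jaw": -0.1}, {"tx": 1, "ty": 0.5, "tz": 80, "rx": 0, "ry": 0.005, "rz": 0, "jaw": -0.1}]'

```text
time_s: 7.72
tool_pos: [487.6, -96.1, 97.7]
tool_rot: [-3.109, -0.443, -0.007]
wrist_force: [-0.1, -0.4, 0.1]
gripper_width: 0.451
gripper_force: 0.0
```

Call:
arm_command --rows '[{"tx": 0, "ty": 0, "tz": 0, "rx": 0, "ry": 0, "rz": 0, "jaw": -0.8}, {"tx": 0, "ty": 0, "tz": 0, "rx": 0, "ry": 0, "rz": 0, "jaw": -0.8}, {"tx": 0, "ty": 0, "tz": 0, "rx": 0, "ry": 0, "rz": 0, "jaw": -0.8}, {"tx": 0, "ty": 0, "tz": 0, "rx": 0, "ry": 0, "rz": 0, "jaw": -0.8}, {"tx": 0, "ty": 0, "tz": 0, "rx": 0, "ry": 0, "rz": 0, "jaw": -0.8}]' --force 45

```text
time_s: 8.35
tool_pos: [487.9, -96.1, 98.0]
tool_rot: [-3.109, -0.443, -0.009]
wrist_force: [-1.4, 2.6, 5.8]
gripper_width: 0.157
gripper_force: 45.0
```

Call:
arm_command --rows '[{"tx": 0, "ty": 0, "tz": -3, "rx": 0, "ry": 0, "rz": 0, "jaw": -0.8}, {"tx": 0, "ty": 0, "tz": -8, "rx": 0, "ry": 0, "rz": 0, "jaw": -0.8}, {"tx": 0, "ty": 0, "tz": -14, "rx": 0, "ry": 0, "rz": 0, "jaw": -0.8}, {"tx": 0, "ty": 0, "tz": -18, "rx": 0, "ry": 0, "rz": 0, "jaw": -0.8}, {"tx": 0, "ty": 0, "tz": -20, "rx": 0, "ry": 0, "rz": 0, "jaw": -0.8}]' --force 50

```text
time_s: 8.98
tool_pos: [487.6, -96.3, 118.0]
tool_rot: [-3.109, -0.443, -0.008]
wrist_force: [0.4, -0.1, -6.9]
gripper_width: 0.158
gripper_force: 50.0
```

```bash
python3 - <<'E'
from h import *
s=sense();print(np.round(s["wrist_force"],1),np.round(s["ft_torque"],2),np.round(s["joint_pos"],2)); goal((-133,10),285,-0.025)
E
```

```text
[ 0.4 -0.1 -6.9] [-0.06  0.12 -0.02] [-0.55  0.41  0.77  2.11 -0.42  0.77 -0.8 ]
goal [485.5 -96.7 285. ] t [  -1.2   -0.2 -167.1] r [ 0.    -0.005 -0.   ] |t| 167.0
```

Call:
arm_command --rows '[{"tx": 0, "ty": 0, "tz": -8, "rx": 0, "ry": 0, "rz": 0, "jaw": -0.8}, {"tx": 0, "ty": 0, "tz": -22, "rx": 0, "ry": 0, "rz": 0, "jaw": -0.8}, {"tx": 0, "ty": 0, "tz": -38, "rx": 0, "ry": 0, "rz": 0, "jaw": -0.8}, {"tx": 0, "ty": 0, "tz": -54, "rx": 0, "ry": -0.002, "rz": 0, "jaw": -0.8}, {"tx": 0, "ty": 0, "tz": -70, "rx": 0, "ry": -0.005, "rz": 0, "jaw": -0.8}]'

```text
time_s: 9.6
tool_pos: [487.3, -96.4, 189.0]
tool_rot: [-3.11, -0.443, -0.001]
wrist_force: [0.2, 0.6, -6.7]
gripper_width: 0.156
gripper_force: 50.0
```

Call:
arm_command --rows '[{"tx": 0, "ty": 0, "tz": -16, "rx": 0, "ry": 0, "rz": 0, "jaw": -0.8}, {"tx": 0, "ty": 0, "tz": -32, "rx": 0, "ry": 0, "rz": 0, "jaw": -0.8}, {"tx": 0, "ty": 0, "tz": -48, "rx": 0, "ry": 0, "rz": 0, "jaw": -0.8}, {"tx": 0, "ty": 0, "tz": -64, "rx": 0, "ry": 0, "rz": 0, "jaw": -0.8}, {"tx": 0, "ty": 0, "tz": -78, "rx": 0, "ry": 0, "rz": 0, "jaw": -0.8}]'

```text
time_s: 10.22
tool_pos: [487.2, -96.5, 266.7]
tool_rot: [-3.11, -0.442, -0.0]
wrist_force: [-1.2, -0.3, -6.1]
gripper_width: 0.156
gripper_force: 50.0
```

Call:
arm_command --rows '[{"tx": 0, "ty": 0, "tz": -12, "rx": 0, "ry": 0, "rz": 0, "jaw": -0.8}, {"tx": 0, "ty": 0, "tz": -20, "rx": 0, "ry": 0, "rz": 0, "jaw": -0.8}, {"tx": 0, "ty": 0, "tz": -24, "rx": 0, "ry": 0, "rz": 0, "jaw": -0.8}, {"tx": 0, "ty": 0, "tz": -24, "rx": 0, "ry": 0, "rz": 0, "jaw": -0.8}, {"tx": 0, "ty": 0, "tz": -24, "rx": 0, "ry": 0, "rz": 0, "jaw": -0.8}]'

```text
time_s: 10.85
tool_pos: [486.9, -96.4, 289.2]
tool_rot: [-3.11, -0.443, 0.001]
wrist_force: [-0.3, -0.3, -6.3]
gripper_width: 0.156
gripper_force: 50.0
```

```bash
python3 - <<'E'
from h import *
s=sense();print(s["time_s"],np.round(s["tool_pos"],1),np.round(s["wrist_force"],1),np.round(s["ft_torque"],2),np.round(s["joint_pos"],2)); goal((-133,10),285,-0.025)
f=grab_frame("side");g=grab_frame("scene")
a=cv2.resize(f["color"][60:220,200:360,::-1],(400,400),interpolation=cv2.INTER_CUBIC); c=cv2.resize(g["color"][130:290,170:330,::-1],(400,400),interpolation=cv2.INTER_CUBIC)
cv2.imwrite("pics/end.png",np.hstack([a,c]))
E
```

```text
10.85 [486.9 -96.4 289.2] [-0.3 -0.3 -6.3] [-0.09  0.13  0.05] [-0.76  0.14  0.94  1.93 -0.13  1.13 -1.06]
goal [485.5 -96.7 285. ] t [-1.4 -0.1  4.2] r [-0.     0.001 -0.   ] |t| 4.0
```

View pics/end.png

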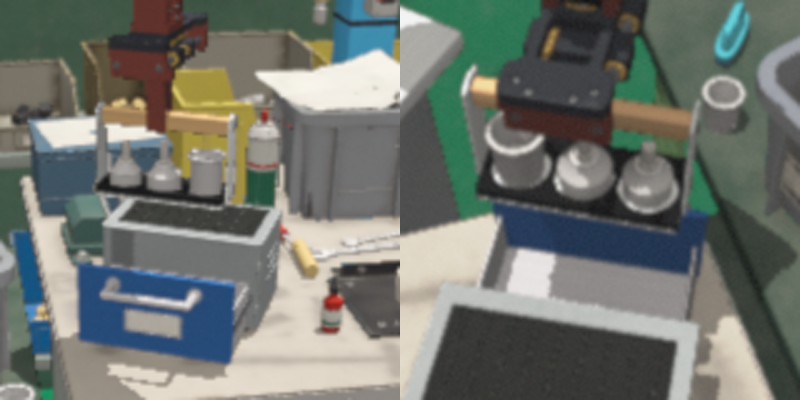

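The carrier hangs over the open drawer, with both valves and the cup upright in their pockets. I'll check level by comparing the base edge in the side view, about (239,137)–(293,141.5), with a prediction for zero tilt.

```bash
python3 - <<'E'
from h import *
f=grab_frame("side");W=V.copy()
for t in(-0.05,0,0.05):
    print(t,proj(f,cab(V,[(-133-32-.026*83*-1*-1,y,209.5+t*y) for y in(83,-83)])).round(1).tolist(), proj(f,cab(V,[(-133,y,313.5+t*y) for y in(83,-83)])).round(1).tolist())
g=cv2.cvtColor(f["color"],cv2.COLOR_RGB2HSV)
m=cv2.inRange(g[95:125,238:300],(8,60,120),(26,255,255)); ys,xs=np.nonzero(m); 
tops=[(x+238,ys[xs==x].min()+95) for x in np.unique(xs)]; print(tops[::5])
print("pred grip top z=312.5",proj(f,cab(V,[(-133-7,y,312.5) for y in(75,-75)])).round(1).tolist())
s=sense();print(np.abs(s["dq"]).max(),s["gripper_force"])
E
```

```text
-0.05 [[237.0, 139.1], [290.3, 142.9]] [[240.5, 102.6], [294.6, 105.1]]
0 [[237.0, 137.8], [290.2, 144.2]] [[240.5, 101.3], [294.6, 106.5]]
0.05 [[237.0, 136.5], [290.1, 145.5]] [[240.5, 99.9], [294.5, 107.9]]
[(np.int64(241), np.int64(102)), (np.int64(246), np.int64(100)), (np.int64(251), np.int64(102)), (np.int64(256), np.int64(99)), (np.int64(268), np.int64(104)), (np.int64(273), np.int64(95)), (np.int64(278), np.int64(95)), (np.int64(283), np.int64(95)), (np.int64(288), np.int64(95)), (np.int64(293), np.int64(96)), (np.int64(298), np.int64(101))]
pred grip top z=312.5 [[242.3, 102.5], [291.3, 107.2]]
0.0024281386113132975 49.99792277812958
```

```bash
python3 - <<'E'
from h import *
out=[]
for n,(x,y,w,h) in(("side",(230,92,74,56)),("scene",(190,140,106,80))):
    f=grab_frame(n); k=400/w; im=cv2.resize(f["color"][y:y+h,x:x+w,::-1],(400,300),interpolation=cv2.INTER_CUBIC); im2=im.copy()
    o=np.array([-133,0]); 
    for zz,xx,yy in((209.5,32,80),(213.5+9,32,80),(312.5,7,80),(290.5,7,80)):
        for sx in(-1,1):
            L=[(-133+sx*xx+.026*s*yy,s*yy,zz) for s in(-1,1)]
            p=((proj(f,cab(V,L))+.5-[x,y])*k).astype(int); cv2.line(im2,tuple(map(int,p[0])),tuple(map(int,p[1])),(0,0,255) if sx<0 else (255,0,255),1)
    out.append(np.vstack([im,im2]))
cv2.imwrite("pics/lev.png",np.hstack(out))
E
```

```text
(no output)
```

View pics/lev.png

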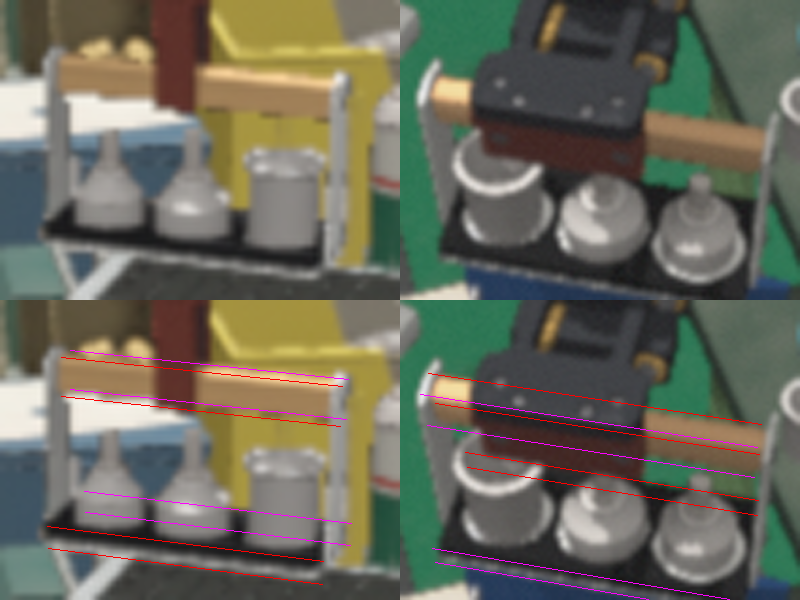

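In both views the base and grip edges lie within about 1° of the level prediction, and the two views disagree on the sign, so the tilt is only noise. The underside is about 21 cm above the bench, against the required 18.2 cm. Handing in.

```bash
python3 -c "
from plant import *
print(finish_job())"
```

```text
the job is handed in; nothing more can be done
None
```

The job is handed in: the drawer is open at its stop, and the arm holds the loaded carrier still and level to within about 1° above it, its underside about 78 mm above the cabinet top (5 cm needed), with both valve bodies and the cup upright in their pockets.

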